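# Open the pump control box

### The arm

A 6-joint arm with a two-finger parallel gripper is mounted at the origin on the work surface. World frame = base frame: x ahead of the robot, y to its left, z up, the work surface at z = 0. Lengths are in mm, angles in degrees, forces in N, time in s.
With the tool pointing down it reaches from about 375 to 900 mm from the base axis. Payload 3.1 kg.
Tool frame: the origin (TCP) lies midway between the tips of the shut fingers; the grasp point (between the pads) lies 19 mm behind it; z points along the fingers, y is the line along which they close (so a half turn about z gives the same grasp; the last joint's range is limited). The gripper opens to 87 mm and grips with 3 to 60 N. Pads are 19 mm wide; open, the fingers measure 117 mm over their backs; the gripper's body (75 mm by 190 mm) begins 51 mm behind the grasp point.
Start: joints at [-75.315, 30.224, 82.088, -0, 67.689, -10.227], TCP at [263.287, -566.813, 222.548] pointing down, gripper open.
Joint ranges: [-176.69, 176.69], [-43.24, 126.21], [12.49, 139.97], [-82, 262], [0, 151.66], [-163.58, 163.58]. Speed limits (degrees/s): [159.86, 159.86, 180, 180, 180, 180].

### API

Orientations are given as a 3x3 rotation matrix whose columns are the frame's x, y, z axes.
In Python, from cell import env, hand, planner, snapshot, get_calibration, find_in, masks_of gives the robot as it stands. Calls block until the motion is done:
- env.movep(position, orientation): joint-space move of the TCP to a pose.
- env.move_straight(position, speed=150, rot=None, contact_N=None): straight line of the TCP; rot=None keeps the orientation; speed is the mean speed in mm/s. With contact_N (N) it stops when the force on the tool has changed by that much, and returns True; else False.
- env.set_joints(angles): joint-space move.
- hand.move_gripper(opening): opening from 0.0 (shut) to 1.0 (fully open); the grip force is fixed at half the most; returns when the fingers have stopped.
- env.dwell(seconds).
- planner.solve_ik(position, orientation): joint angles nearest the present ones, or None.
- env.get_state(): the state.
- snapshot(name): name is "scene" or "top" or "wrist"; returns the picture (384x512x3 uint8, red, green, blue); there is no depth.
- get_calibration(name): a dict with "vfov" (degrees; the focal length in pixels is half the picture's height over the tangent of half this angle, whatever the lens; pixels are square), "cx", "cy" (the principal point, pixels), "rvec" (rotation vector, rad) and "tvec" (3), from world to camera coordinates, as OpenCV has them; the wrist camera has in their place "hand_eye" (4x4, takes a point from camera to tool coordinates, whose origin is the TCP and whose axes are the flange's). Camera axes: x right, y down, z forward; pixel columns grow to the right and rows downward; lengths in mm; the calibration is good to about 2 mm. A picture is of the moment at which its call begins: read the wrist's pose just before it. get_calibration takes no time and is no camera call.
A pose or a line that the arm cannot do raises env.PlanningError and nothing moves.
- env.job_done(): hands the job in; it is judged then, once.
Trained networks look in the newest picture that a camera, given by its name, has taken for a name from the list of things; names that differ only in an ending like _2 or _b are one class to them, and where a whole thing is asked for, a point or a joint stands for the part that bears it (a point fixed in the world has none). Each returns a list of dicts, best first, with "confidence" (0 to 1); they miss things now and then, are a little off and sometimes report something else, mostly with a low value. They report only what shows in the picture. A call takes as long as a camera call.
- find_in(camera, thing): "position" ([column, row] in pixels, amid what is visible of it).
- masks_of(camera, thing): "mask" (384x512 bool, what is visible of it) and "position" ([column, row] in pixels, amid what is visible of it).
The state is a dict: "time_s": time; "qpos": joint angles; "qd": joint speeds; "joint_torque": joint torques, N m; "eef_pos": TCP position; "tcp_rot": TCP orientation; "force": force on the tool from outside, world axes, zero at the start; "moment": the same for the moment, N m; "gripper_width": opening from 0.0 (shut) to 1.0 (fully open); "finger_force": force on a finger pad.
Only numpy, scipy, OpenCV 4.12 (cv2) and the standard library are available. Lean on these libraries where they do the work, as an engineer would, in place of code of your own. Each camera call takes 0.05 s, during which the arm holds its last target. There are 200 camera calls.

### The job

The grey pump control box on the counter has a plywood access panel in its face, held in by two wooden turn buttons. With the panel still in place, turn both buttons fully aside, then lift the panel out of its frame by its handle and lay it down gently on the bare counter, flat and handle up.

Things in the scene. Friction and masses are not known exactly. Their poses are not given: they have to be found in the camera images.
- box: Grey steel box, fixed to counter, 260 (x) x 200 (y) x 50 (z) mm; origin: centre of its underside, z up. Its flat top has a 134 x 114 mm opening at the centre where the panel rests flush. Turn buttons pivot on the top at x = -85 mm (turn_near, robot's side) and x = +85 mm (turn_far), y = 0. A 220 x 200 mm patch of counter about x = 0, y = -220 mm (box frame) is always bare; tools lie farther off.
- turn_near (a joint): Dark hardwood bar 64 x 16 mm, 18 high, underside 2 mm above the box top (its top 70 mm above the counter), pivoted at its middle. 0: bar along the box's x axis, one end 12 mm over the panel's edge. Positive anticlockwise from above; stops at -1.571 and +1.571 rad, either of them fully aside; clear of the panel beyond 1.2 rad either way. Stays where left; 0.05 N m turns it.
- turn_far (a joint): The same kind of turn button on the far side of the panel. Value as for turn_near: 0 with the bar along the box's x axis, one end over the panel; positive anticlockwise from above; stops at -1.571 and +1.571 rad, either of them fully aside; clear of the panel beyond 1.2 rad either way.
- panel: Loose plywood panel 130 (x) x 110 (y) x 8 (z) mm, about 0.16 kg. Origin: centre of its underside, z up. It starts with its underside 42 mm above the counter, axes along the box's, 2 mm free all round, and lifts straight up. Steel D-handle on top: square bar 12 x 12 mm, 76 mm long along the panel's x over its centre, 32 to 44 mm above its underside, on 12 mm posts at both ends.

How it is judged (in metres and radians):
On the way, in this order (a step that is already met when the one before it is completed fails the run):
1. both turn buttons are turned aside (over 60 degrees either way), the panel still in its frame ((value of joint turn_near above 1.05 rad or value of joint turn_near below -1.05 rad) and (value of joint turn_far above 1.05 rad or value of joint turn_far below -1.05 rad) and z of panel in the frame of box below 0.048 m and horizontal distance between panel and box below 0.012 m), for 0.1 s.
2. the panel is lifted out of the frame (underside over 55 mm above the counter) (height (world z) of panel above 0.055 m), for 0.05 s.
At the end, for the whole second after the job is handed in: The panel lies at rest on the counter off the box (its origin within 10 mm of the counter's height and more than 130 mm from the box's centre), handle up, tilted less than 10 degrees (height (world z) of panel between -0.01 and 0.01 m and angle between panel's own z axis and vertical below 0.17 rad and horizontal distance between panel and box above 0.13 m and linear speed of panel below 0.02 m/s); the robot touches nothing.
It fails at once if the panel is dropped or flung: it moves faster than 0.8 m/s with no finger on it (a fall of more than about 30 mm) (linear speed of panel above 0.8 m/s and contact force between panel and the fingers below 0.05 N).
It also fails if it takes over 64 s, if anything falls off the work surface, if the arm or the gripper's body presses on something with over 40 N, if the wrist force passes 120 N, or if a joint passes its speed limit or range.

## Working session

There is one attempt and no reset: what is moved stays moved. The work goes in short steps, each a Python script; the robot and the scene stay as the last script left them, time stands still between calls to the robot, and variables do not carry over. Pictures are saved under pics/ and viewed, at most 10 in all, crops included, and the job is handed in when it is done.

```bash
mkdir -p pics; ls
python3 - <<'E'
from cell import *
import cv2,numpy as np
for n in ["scene","top"]:
    im=snapshot(n); cv2.imwrite(f"pics/{n}0.png",im[:,:,::-1]); print(n,get_calibration(n))
    for t in ["box","turn_near","turn_far","panel"]:
        print(t,[(np.round(d["position"]),round(d["confidence"],2),int(d["mask"].sum())) for d in masks_of(n,t)][:4])
print(get_calibration("wrist")); print(env.get_state())
a,b=[cv2.imread(f"pics/{n}0.png") for n in("scene","top")]
E
```

```text
cell.py
pics
scene {'vfov': 45.121078441086794, 'cx': 251.54024229709924, 'cy': 188.97958625855145, 'rvec': array([ 1.7517371 ,  1.62079963, -0.7439473 ]), 'tvec': array([-160.32385292, -286.33243362, 1077.69947784])}
box [(array([246., 224.]), 0.94, 16956)]
turn_near [(array([218., 149.]), 0.57, 382)]
turn_far [(array([258., 223.]), 0.95, 520)]
panel [(array([239., 189.]), 0.84, 4438)]
top {'vfov': 42.68368542022065, 'cx': 251.49786765722112, 'cy': 193.24393816572277, 'rvec': array([ 2.15239148, -2.15607328,  0.14436507]), 'tvec': array([124.90327397, 547.53384577, 636.16608905])}
box [(array([273., 262.]), 0.83, 21757), (array([289., 280.]), 0.22, 679)]
turn_near [(array([288., 278.]), 0.83, 620)]
turn_far [(array([252., 157.]), 0.84, 623)]
panel [(array([267., 219.]), 0.84, 7800)]
{'vfov': 65.85427339084814, 'cx': 255.82832604071322, 'cy': 193.85707080233774, 'hand_eye': array([[-3.36349084e-05, -9.61289275e-01, -2.75541158e-01,
         7.57945118e+01],
       [ 9.99999383e-01, -3.38262277e-04,  1.05803798e-03,
        -4.17628268e-01],
       [-1.11028574e-03, -2.75540952e-01,  
[... 232 characters left out ...]
    6.76884306e+01, -1.02276360e+01]), 'qd': array([-0.04259674, -0.12553384, -0.09294808,  0.04350295, -0.04161175,
       -0.07210146]), 'joint_torque': array([-6.16354027e-04, -4.39602864e+01, -1.76790065e+01,  6.33442076e-02,
        5.14811289e-02, -5.03752892e-05]), 'eef_pos': array([ 263.27736007, -566.80855478,  222.53209799]), 'tcp_rot': array([[ 9.06932439e-01,  4.21276092e-01, -7.38201324e-05],
       [ 4.21276094e-01, -9.06932441e-01,  7.68170680e-06],
       [-6.37137535e-05, -3.80654461e-05, -9.99999997e-01]]), 'force': array([-0.02878084,  1.08082148, -0.1103998 ]), 'moment': array([0.01091845, 0.01039591, 0.06120412]), 'finger_force': 0.0, 'gripper_width': 0.9990757478596242}
```

View pics/top0.png

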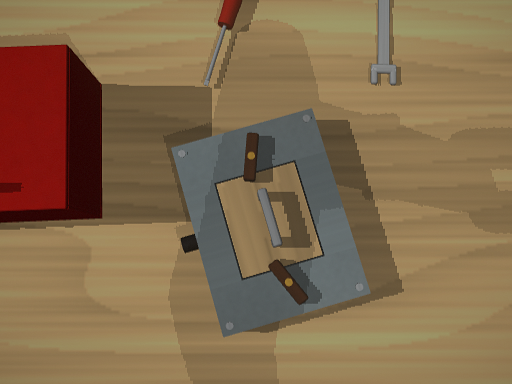

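View pics/scene0.png

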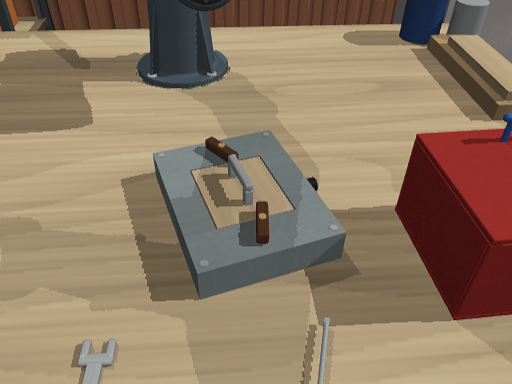

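```bash
cat > h.py <<'E'
from cell import *
import cv2,numpy as np
def cam(n):
    c=get_calibration(n); f=192/np.tan(np.radians(c["vfov"]/2))
    K=np.array([[f,0,c["cx"]],[0,f,c["cy"]],[0,0,1]]); return c,K
def to_plane(n,px,z):
    c,K=cam(n); R=cv2.Rodrigues(c["rvec"])[0]; C=-R.T@c["tvec"]
    p=np.atleast_2d(np.asarray(px,float)); d=(R.T@np.linalg.inv(K)@np.c_[p,np.ones(len(p))].T).T
    return C+d*((z-C[2])/d[:,2])[:,None]
def Rdown(yaw):  # tool y (closing) axis along yaw
    y=np.array([np.cos(yaw),np.sin(yaw),0]); z=np.array([0,0,-1.]); return np.c_[np.cross(y,z),y,z]
E
python3 - <<'E'
from h import *
np.set_printoptions(precision=1,suppress=True)
for n in ["top","scene"]:
    im=snapshot(n); hsv=cv2.cvtColor(im,cv2.COLOR_RGB2HSV)
    P={}
    for t in ["turn_near","turn_far"]:
        m=masks_of(n,t)[0]["mask"]; box=cv2.boxPoints(cv2.minAreaRect(np.argwhere(m)[:,::-1].astype(np.float32)))
        mm=cv2.dilate(m.astype(np.uint8),np.ones((5,5)))>0
        y=mm&(hsv[:,:,1]>150)&(hsv[:,:,2]>120)
        c=np.argwhere(y)[:,::-1].mean(0); w=to_plane(n,c,71)[0]; P[t]=w
        pts=to_plane(n,np.argwhere(m)[:,::-1],70)[:,:2].astype(np.float32)
        r=cv2.boxPoints(cv2.minAreaRect(pts)); e=[r[1]-r[0],r[2]-r[1]]; L=max(e,key=np.linalg.norm)
        print(n,t,y.sum(),c,w,"len",sorted(map(np.linalg.norm,e)),"ang",np.degrees(np.arctan2(L[1],L[0]))%180)
    d=P["turn_far"]-P["turn_near"]; print("mid",(P["turn_far"]+P["turn_near"])/2,"dist",np.linalg.norm(d),"yaw",np.degrees(np.arctan2(d[1],d[0])))
q=to_plane("top",[(311,108),(171,148),(223,336),(370,293)],50); print(q,q.mean(0))
print([np.degrees(np.arctan2(*(v[1::-1]))) for v in (q[0]-q[3],q[1]-q[2])])
E
```

```text
top turn_near 44 [288.2 281.9] [429.8  77.8  71. ] len [np.float32(16.084314), np.float32(63.626553)] ang 38.56262
top turn_far 39 [250.7 155.1] [593.5 125.   71. ] len [np.float32(16.120728), np.float32(64.42014)] ang 175.49724
mid [511.7 101.4  71. ] dist 170.31889303189828 yaw 16.084736403381658Traceback (most recent call last):
  File "<stdin>", line 7, in <module>
IndexError: list index out of range
```

```bash
cat >> h.py <<'E'
BOX=np.array([511.7,101.4]); YAW=np.radians(16.1)
def b2w(x,y): c,s=np.cos(YAW),np.sin(YAW); return BOX+[c*x-s*y,s*x+c*y]
def at(xy,z): return np.array([xy[0],xy[1],z])
E
python3 - <<'E'
from h import *
np.set_printoptions(precision=1,suppress=True)
hand.move_gripper(0.45)
for piv,y0,y1 in [((429.8,77.8),-51.4,16.1-2),((593.5,125.),85.5,16.1+2)]:
    env.movep(at(piv,150),Rdown(np.radians(y0)))
    print(env.get_state()["qpos"])
    print("hit",env.move_straight(at(piv,56),speed=100,contact_N=8), env.get_state()["eef_pos"])
    hand.move_gripper(0.0); s=env.get_state(); print("w",s["gripper_width"]*87,s["finger_force"],s["force"])
    for a in np.linspace(y0,y1,4)[1:]: env.movep(at(piv,56),Rdown(np.radians(a)))
    s=env.get_state(); print(s["qpos"],s["force"],s["moment"])
    hand.move_gripper(0.45); env.move_straight(at(piv,150),speed=150)
    print(env.get_state()["time_s"])
env.movep(np.array([400,-250,250.]),Rdown(YAW))
for n in["top"]:
    im=snapshot(n); cv2.imwrite("pics/top1.png",im[:,:,::-1])
    for t in ["turn_near","turn_far"]:
        m=masks_of(n,t)[0]["mask"]; pts=to_plane(n,np.argwhere(m)[:,::-1],70)[:,:2].astype(np.float32)
        r=cv2.boxPoints(cv2.minAreaRect(pts)); e=[r[1]-r[0],r[2]-r[1]]; L=max(e,key=np.linalg.norm)
        print(t,r.mean(0),"rel",np.degrees(np.arctan2(L[1],L[0])-YAW)%180)
    m=masks_of(n,"panel")[0]["mask"]; print("panel",to_plane(n,np.argwhere(m)[:,::-1].mean(0),50))
print(env.get_state()["time_s"])
E
```

```text
[ -4.5  23.1 112.5  -0.   44.4  46.9]
hit False [430.2  77.8  56.3]
w 15.825191560674087 29.997491240501404 [-0.6  0.3  2.5]
[ -4.4  34.4 116.6   0.   29.1 -18.4] [-0.5 -0.7  6.6] [0.2 0.1 0.1]
8.65
[  1.3  33.9  88.8  -0.   57.4 -84.1]
hit False [594.1 125.   56.6]
w 15.562547651800937 29.99780237674713 [-0.7 -3.5  3.6]
[  1.3  41.6  91.9  -0.2  46.6 -16.7] [-2.7 -6.3  4.6] [-1.2  0.2 -0. ]
14.2167
turn_near [430.1  77.6] rel 87.6185553868975
turn_far [591.2 125. ] rel 91.51170857229141
panel [[510.1 101.3  50. ]]
16.0083
```

View pics/top1.png

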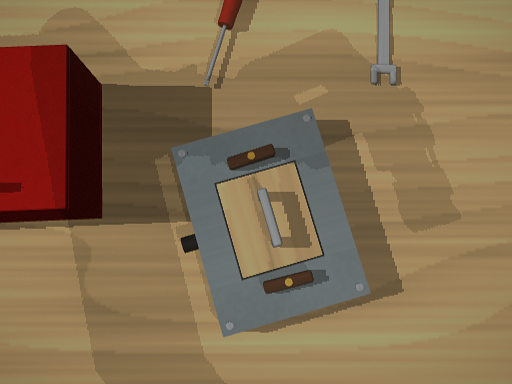

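Top view: both buttons now lie across the box (near at (288,282), far at (251,157)), and the panel is in place. Next I lift it by the handle.

Run:
```python
from h import *
np.set_printoptions(precision=2,suppress=True)
R=Rdown(YAW-np.pi/2); P=b2w(0,-220)
hand.move_gripper(0.55)
env.movep(at(BOX,160),R)
print("hit",env.move_straight(at(BOX,61),speed=100,contact_N=8))
hand.move_gripper(0.0); s=env.get_state(); print("w",s["gripper_width"]*87,s["finger_force"],s["force"],s["eef_pos"])
env.move_straight(at(BOX,90),speed=40); env.move_straight(at(BOX,150),speed=100)
s=env.get_state(); print("w",s["gripper_width"]*87,s["finger_force"],s["force"],s["time_s"])
env.move_straight(at(P,150),speed=120)
im=snapshot("scene"); cv2.imwrite("pics/lift.png",im[:,:,::-1])
env.move_straight(at(P,35),speed=80)
print(env.get_state()["force"],"contact",env.move_straight(at(P,14),speed=10,contact_N=4))
s=env.get_state(); print(s["eef_pos"],s["force"],s["time_s"])
im=snapshot("scene"); cv2.imwrite("pics/down.png",im[:,:,::-1])
cv2.imwrite("pics/two.png",np.hstack([cv2.imread("pics/lift.png")[:,:400],cv2.imread("pics/down.png")[:,:400]]))
```

```text
hit False
w 11.380193569384145 29.99984510242939 [ 0.76 -0.24  1.16] [511.75 101.37  61.07]
w 11.434548944794578 29.999975971877575 [-0.05 -0.38 -2.84] 22.0
[-0.11  0.49 -2.49] contact True
[ 572.72 -109.97   19.07] [ 0.17 -0.14  5.36] 27.075
```

View pics/two.png

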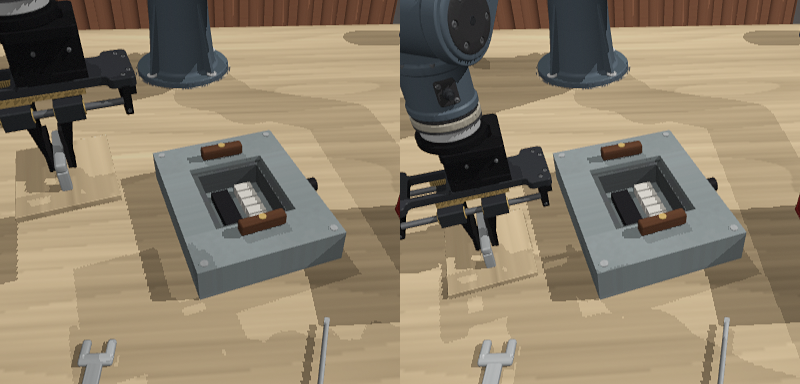

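The left half shows the panel carried level at about (65,180). The right half shows it on the bare counter at about (490,250), with TCP z at 19 mm as expected.

Run:
```python
from h import *
R=Rdown(YAW-np.pi/2); P=b2w(0,-220)
hand.move_gripper(0.55); env.dwell(0.2)
env.move_straight(at(P,180),speed=80)
env.movep(np.array([420,150,300.]),R); env.dwell(0.3)
im=snapshot("top"); cv2.imwrite("pics/end.png",im[:,:,::-1]); print(env.get_state()["time_s"],env.get_state()["force"])
```

```text
31.975 [ 0.15905627 -0.2584159  -0.29500607]
```

View pics/end.png

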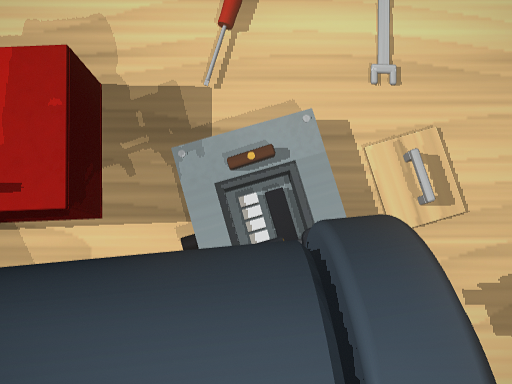

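The panel lies flat with its handle up at about (415,178), off the box, and the robot is clear of it.

```bash
python3 -c "
from cell import *
print(env.job_done())"
```

```text
the job is handed in; nothing more can be done
None
```

I turned both buttons fully aside, lifted the panel out by its handle, laid it flat and handle up on the bare counter, and handed the job in at about 32 s; the hand-in call returned no verdict.

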